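Switch on the chopper and hold its lid at the pulse position

ROBOT

A 7-joint arm with a two-finger parallel gripper is mounted at the origin on the work surface. World frame = base frame: x ahead of the robot, y to its left, z up, the work surface at z = 0. Lengths are in m, angles in rad, forces in N, time in s.
With the tool pointing down it reaches from about 0.375 to 0.925 m from the base axis. Payload 3.1 kg.
Tool frame: the origin (TCP) lies between the finger pads, 19 mm behind the fingertips; this is the grasp point; z points along the fingers, y is the line along which they close (so a half turn about z gives the same grasp; the last joint's range is limited). The gripper opens to 85 mm and grips with 20 to 120 N. Pads are 22 mm wide; open, the fingers measure 114 mm over their backs; the gripper's body (76 mm by 85 mm) begins 54 mm behind the grasp point. The pads swing forward as they close: fully open they stand 13 mm farther back than shut.
Start: joints at [-1.272, 0.383, 0.044, 1.598, -0.018, 1.161, -0.05], TCP at [0.251, 0.6, 0.25] pointing down, gripper open.
Joint ranges: [-2.61, 2.61], [-0.41, 2.15], [-1.48, 1.57], [0, 2.5], [-1.57, 4.71], [0.05, 1.97], [-2.85, 2.85]. Speed limits (rad/s): [2.79, 2.79, 3.14, 3.14, 3.14, 3.14, 3.14].

INTERFACE

Orientations are given as a unit quaternion [w, x, y, z].
In Python, from rig import read_state, cams, order gives the robot as it stands.
- The arm moves only by the shell command python3 -m handwheel 'ROWS' [FORCE]. ROWS is JSON, a list that holds one entry, the list of rows, each a list of 5 numbers: the shift along the tool's x, y, z in units of 0.025 m (1.0 is 0.025 m), then the turn about the tool's z in units of 5 degrees (1.0 is 5 degrees), then the opening, from -1 (shut) to 1 (fully open). In form: [[[dx, dy, dz, spin, fingers], ...]]. A call has 1 to 12 rows; each row shifts and turns the commanded pose from where the row before left it, along the tool's axes as they then stand; what a row does not reach is not made up. A row lasts 1/10 s, in which the tool goes at most 50 mm and 8.59 degrees, less where a joint would pass 70% of its speed; a pose out of reach is approached as far as the arm can. A call with a number of a shift or a turn outside -1 to 1 is refused whole. A call with a gripper value outside its range is refused whole. The fingers move at their own pace and stop on an object; FORCE is the grip in N (left out, the last holds). Time passes only in rows, so rows that do not move let the fingers close. It gives the time, the measured TCP pose, the force, the opening and the grip force at its end, in the units of the state.
- read_state(): the state, without advancing time (a new reading comes with each control period).
- cams.get_image(name): name is "scene" or "top"; returns the picture (384x512x3 uint8, red, green, blue); there is no depth.
- cams.calibration(name): a dict with "fx", "fy", "cx", "cy" (pixels), "k1" (the pictures are not rectified: a ray, as slopes to the right and down, at radius r is drawn at 1 + k1 r^2 times it, then the intrinsics apply), "cam_to_world" (4x4, takes a point from camera to world coordinates). Camera axes: x right, y down, z forward; pixel columns grow to the right and rows downward; lengths in m; the calibration is good to about 2 mm. A picture is of the moment at which its call begins. calibration takes no time and is no camera call.
- order.hand_in(): hands the job in; it is judged then, once.
The state is a dict: "time_s": time; "qpos": joint angles; "joint_vel": joint speeds; "joint_efforts": joint torques, N m; "eef_pos": TCP position; "orientation": TCP orientation; "contact_force": force on the tool from outside, world axes, zero at the start; "ft_torque": the same for the moment, N m; "width": opening from 0.0 (shut) to 1.0 (fully open); "finger_force": force on a finger pad.
Only numpy, scipy, OpenCV 4.12 (cv2) and the standard library are available. Lean on these libraries where they do the work, as an engineer would, in place of code of your own. Each camera call takes 0.05 s, during which the arm holds its last target. There are 200 camera calls.

TASK

Turn the chopper's rotary switch clockwise from off to fully on. Then fit the loose bar-handled lid into the chopper bowl, its two lugs down through the two slots until the lid sits flush on the rim, and twist it clockwise to the long mark, halfway to the lock and never on into the lock click. Finish while still gripping the lid and holding it there against its spring; leave the other things on the worktop where they are.

Things in the scene. Friction and masses are not known exactly. Their poses are not given: they have to be found in the camera images.
- switch (a joint): rotary switch on the deck of the chopper (white housing 165 x 300 mm, deck 85 mm high), 160 mm from the bowl axis. 0 = off stop, 1.5 rad = on stop, growing clockwise seen from above. Starts near off (0 to 0.2), stays where it is left, friction about 0.05 N m. Fully on means over 1.3.
- switch_grip (a point): point on the upright axis of the switch, 7 mm below the top of its black bar grip and 37 mm above the deck. The bar is 42 mm long (along this frame's x, turning with the switch), 14 mm wide (y), and stands 30 mm above a 44 mm disc. Grip it across its width, TCP at this point.
- bowl_mouth (a point): centre of the chopper bowl's mouth in the rim plane, 145 mm above the worktop, z up, frame fixed to the chopper. Steel bowl, 112 mm outer diameter. Its rim is a collar 6 mm thick, opening 84 mm in diameter, cut by two slots 22 mm wide reaching 52 mm from the axis, on this frame's +x and -x. Under the collar the bowl is 105 mm wide. The lid goes in with its bar along x.
- pulse_mark (a point): the long raised mark outside the rim, 65 mm from the bowl axis, 0.7 rad clockwise (from above) of the slot on bowl_mouth's -x; the bowl has another like it half a turn on. The lid's bar points at it at the pulse position, halfway. A short mark (lid goes in) stands at each slot, a pair of short ones (lock) 1.4 rad clockwise of it.
- drive_ring (a joint): spring ring inside the bowl that the lid's lugs push round: 0 = at rest, grows clockwise as the lid turns. It follows the lid within 0.1 rad behind (play) and springs back, lid and all, if let go; about 0.2 N m at the pulse position, where it reads about 0.6. From about 0.8 the lugs meet the sprung lock catches; past 1.0 the lid counts as in the lock.
- lid: grey plastic chopper lid, 0.11 to 0.23 kg, standing on its plug on the worktop. Origin at the centre of the plug's underside, z up. Plug 78 mm in diameter, chamfered foot; plate 112 mm in diameter at z = 22 to 30 mm. Two lugs on the plug at +x and -x, in line with the bar: 14 mm wide, z = 6 to 14 mm, reaching 48.5 mm from the axis. Half a turn makes no difference.
- lid_bar (a point): centre of the top of the lid's bar handle, 60 mm above the lid's origin; axes as lid. Bar 64 mm long (x), 18 mm wide (y), 30 mm tall on the plate. Fully seated, plate on the rim, this point is 38 mm above bowl_mouth (lid origin 22 mm below it); with the lugs caught on top of the collar the lid is 14 to 16 mm higher.
- pan_lid: bystander: round steel pan lid 100 mm in diameter, 44 mm high with a round knob, no bar; origin at its underside. It may lie where the chopper lid could.
- mug: bystander: white mug 76 mm in diameter, 90 mm high, origin at its underside
- jar: bystander: glass jar 60 mm in diameter, 85 mm high, near the lids, origin at its underside
- bowl: bystander: small blue bowl 110 mm in diameter, 45 mm high, origin at its underside
- spoon: bystander: wooden spoon 220 mm long, lying flat, origin at its underside
There are look-alikes about, which are no part of the job. Of the things shaped like the lid, the grey one is meant.

How it is judged:
On the way, in this order (a step that is already met when the one before it is completed fails the run):
1. the switch is turned fully on, before the lid goes in (value of joint switch above 1.3 rad and horizontal distance between lid and bowl_mouth above 0.06 m), for 0.2 s.
2. the lid sits in the bowl, lugs through the slots, not yet twisted far (z of lid in the frame of bowl_mouth below -0.018 m and horizontal distance between lid and bowl_mouth below 0.006 m and angle between lid's own z axis and vertical below 0.1 rad and value of joint drive_ring below 0.4 rad), for 0.05 s.
3. the lid is twisted to the long mark, halfway to the lock (value of joint drive_ring above 0.43 rad and angle between the x axis of lid and the x axis of bowl_mouth, either way round between 0.55 and 0.85 rad), for 0.2 s.
At the end, for the whole second after the job is handed in: Switch over 1.3 rad; lid's foot at least 18 mm below the rim, within 6 mm of the bowl axis, tilt under 0.1 rad; its bar 0.55 to 0.85 rad clockwise of the slots, drive ring over 0.43 rad; lid still (under 0.15 rad/s) and gripped with over 2 N (all of step 3 and value of joint switch above 1.3 rad and z of lid in the frame of bowl_mouth below -0.018 m and horizontal distance between lid and bowl_mouth below 0.006 m and angle between lid's own z axis and vertical below 0.1 rad and angular speed of lid below 0.15 rad/s and contact force between the fingers and lid above 2 N); the arm keeps its last pose, push and grip.
It fails at once if the lid is driven into the lock (value of joint drive_ring above 1 rad).
It fails at once if another thing on the worktop is disturbed (distance of any of pan_lid, mug, jar, bowl, spoon from where it was at the start of the episode above 0.04 m).
It also fails if it takes over 64 s, if anything falls off the work surface, if the arm or the gripper's body presses on something with over 40 N, if the wrist force passes 120 N, or if a joint passes its speed limit or range.

## Working session

There is one attempt and no reset: what is moved stays moved. The work goes in short steps, Python scripts to look and compute and a shell command to move; the robot and the scene stay as the last step left them, time stands still between calls to the robot, and variables do not carry over. Pictures are saved under pics/ and viewed, at most 10 in all, crops included, and the job is handed in when it is done.

```bash
ls; mkdir -p pics; python3 - <<'E'
from rig import read_state,cams
import cv2,json
for n in("top","scene"):
    im=cams.get_image(n); cv2.imwrite(f"pics/{n}0.png",im[...,::-1])
    c=cams.calibration(n); print(n,c)
s=read_state();print(s)
E
```

```text
pics
top {'fx': 347.60937688220554, 'fy': 347.60937688220554, 'cx': 249.82780721601137, 'cy': 193.93176301458226, 'k1': -0.03836826347098005, 'cam_to_world': array([[ 0.00153433, -0.99174652,  0.12820484,  0.4305128 ],
       [-0.99962448, -0.00502872, -0.02693707, -0.0068839 ],
       [ 0.02735945, -0.12811536, -0.99138182,  0.98163831],
       [ 0.        ,  0.        ,  0.        ,  1.        ]])}
scene {'fx': 421.6209887981458, 'fy': 421.6209887981458, 'cx': 250.05659979550651, 'cy': 188.58869456652184, 'k1': -0.14781852485101277, 'cam_to_world': array([[ 0.37941914,  0.64499431, -0.66334264,  1.28571551],
       [ 0.9251695 , -0.25664008,  0.27963773, -0.3320521 ],
       [ 0.01012443, -0.71980429, -0.69410322,  0.90713432],
       [ 0.        ,  0.        ,  0.        ,  1.        ]])}
{'time_s': 0.1, 'qpos': array([-1.271845  ,  0.38376905,  0.04384693,  1.59943319, -0.01790014,
        1.16121851, -0.04990569]), 'joint_vel': array([ 5.52301379e-04, -1.55946706e-04,  7.98673365e-05, -4.53296025e-03,
        2.27744240e-03,  1.68800754e-03,  7.10598744e-04]), 'joint_efforts': array([ 2.51118414e-03, -4.34728789e+01,  1.02921456e+00, -2.50453842e+01,
        1.08474819e-02,  5.44323062e-03, -1.66202079e-05]), 'eef_pos': array([0.25086286, 0.59874681, 0.24869516]), 'orientation': array([-1.74900493e-04,  1.97045444e-01,  9.80393600e-01, -1.20513301e-03]), 'contact_force': array([-0.01957904, -0.39281118,  0.44089393]), 'ft_torque': array([-0.03725265, -0.02716581, -0.03025768]), 'finger_force': 0.0, 'width': 0.9988211784390086}
```

View pics/top0.png

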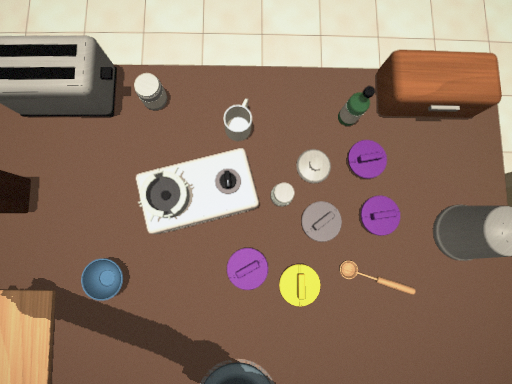

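View pics/scene0.png

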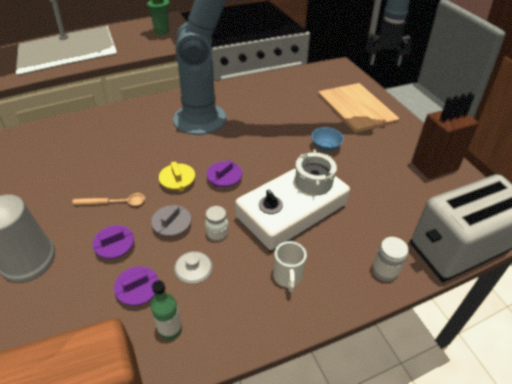

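The top view shows the lid-shaped candidates: purple at (367,159), (380,215) and (247,268), yellow at (300,285), grey at (321,221). The grey one at (321,221) matches "grey plastic with bar"; the steel disc at (314,165) has a round knob, so it's the pan lid. The chopper bowl is at (165,195) and the switch at (228,180). Next is an enlarged crop to confirm.

```bash
python3 - <<'E'
import cv2,numpy as np
t=cv2.imread("pics/top0.png")
a=cv2.resize(t[145:245,130:265],None,fx=5.9,fy=5.9,interpolation=cv2.INTER_CUBIC)
cv2.imwrite("pics/chop.png",a)
b=cv2.resize(t[150:250,260:350],None,fx=6,fy=6,interpolation=cv2.INTER_CUBIC)
cv2.imwrite("pics/lid.png",b)
E
```

```text
(no output)
```

View pics/chop.png

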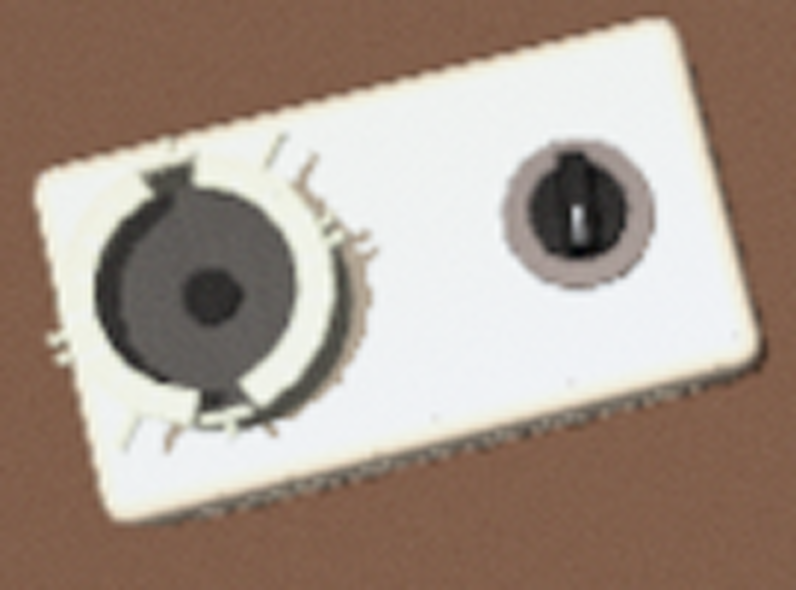

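View pics/lid.png

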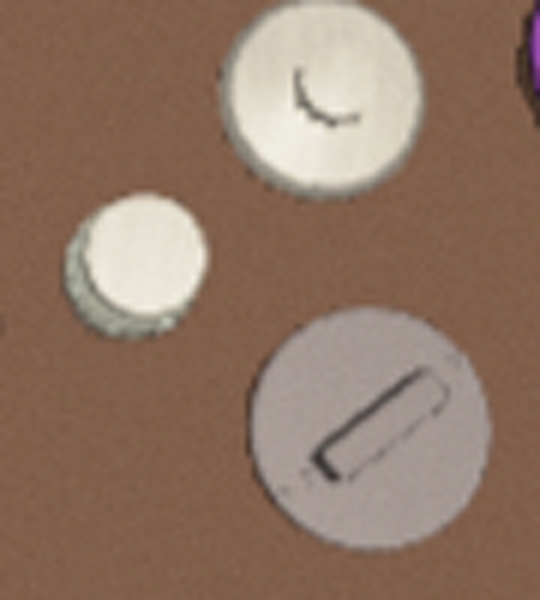

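The crops confirm it: the grey lid (plate centre about (321.7,221.5) full-frame) carries a bar on a diagonal. The pan lid has a round knob. The bowl slots are at about (158.8,173.8) and (168,213.6), and the switch bar runs near image-vertical at about (227,180). Now to measure.

```bash
cat > h.py <<'E'
import numpy as np,cv2
from rig import cams,read_state
from scipy.spatial.transform import Rotation as R
def ray(n,uv):
    c=cams.calibration(n);uv=np.atleast_2d(np.float64(uv))
    K=np.array([[c['fx'],0,c['cx']],[0,c['fy'],c['cy']],[0,0,1]])
    p=cv2.undistortPoints(uv[:,None],K,np.array([c['k1'],0,0,0]))[:,0]
    T=c['cam_to_world'];return T[:3,3],np.c_[p,np.ones(len(p))]@T[:3,:3].T
def at(n,uv,z):
    o,d=ray(n,uv);return (o+d*((z-o[2])/d[:,2])[:,None])[:,:2]
def proj(n,P):
    c=cams.calibration(n);T=np.linalg.inv(c['cam_to_world'])
    K=np.array([[c['fx'],0,c['cx']],[0,c['fy'],c['cy']],[0,0,1]])
    return cv2.projectPoints(np.float64(P).reshape(-1,1,3),cv2.Rodrigues(T[:3,:3])[0],T[:3,3],K,np.array([c['k1'],0,0,0]))[0][:,0]
def tool():
    s=read_state();w,x,y,z=s['orientation'];return s,R.from_quat([x,y,z,w])
def circ(P):
    A=np.c_[2*P,np.ones(len(P))];s=np.linalg.lstsq(A,(P**2).sum(1),rcond=None)[0]
    return s[:2],np.sqrt(s[2]+s[:2]@s[:2])
def ang(v): return np.degrees(np.arctan2(v[1],v[0]))
E
python3 - <<'E'
from h import *
t=cv2.imread("pics/top0.png")
f=lambda o,s,L:[(o[0]+(x+.5)/s-.5,o[1]+(y+.5)/s-.5) for x,y in L]
ch=lambda L:f((130,145),5.9,L); li=lambda L:f((260,150),6,L)
sl=at("top",ch([(170,170),(225,405)]),.145);print("slots",sl,sl.mean(0),ang(sl[0]-sl[1]),np.linalg.norm(sl[0]-sl[1]))
op=at("top",ch([(95,287),(298,287),(197,185),(197,390)]),.145);print("opening",circ(op))
ed=at("top",ch([(40,180),(660,20),(755,355),(115,520)]),.085);print("deck",ed,ang(ed[1]-ed[0]),ang(ed[2]-ed[3]),ang(ed[1]-ed[2]),ed.mean(0))
k=at("top",ch([(568,155),(580,255)]),.129);print("bar ends",k,ang(k[0]-k[1]))
k=at("top",ch([(578,213)]),.089);print("disc",k)
# lid
g=t.astype(int);sat=g.max(2)-g.min(2);print("lid px",t[228,325],"bg",t[250,330],"plate",t[205,321])
m=((sat<35)&(g.mean(2)>90)).astype(np.uint8);n,l,st,ce=cv2.connectedComponentsWithStats(m)
i=l[232,330];print(st[i],ce[i])
c=max(cv2.findContours((l==i).astype(np.uint8),0,cv2.CHAIN_APPROX_NONE)[0],key=len)[:,0]
print("plate",circ(at("top",c,.030)))
bar=at("top",li([(320,460),(425,370),(447,390),(340,478)]),.06);print("bar",bar.mean(0),ang(bar[1]-bar[0]),ang(bar[2]-bar[3]))
for nm,uv,z in(("jar",(283,194),.085),("mug",(239,120),.09),("pan",(314,165),.02)):print(nm,at("top",[uv],z))
s,r=tool();print(r.as_matrix().round(3))
E
```

```text
slots [[0.58800182 0.19321944]
 [0.49100205 0.16747006]] [0.53950194 0.18034475] 14.86675216487746 0.10035927697924041
opening (array([0.53941546, 0.18064086]), np.float64(0.04195460654134608))
deck [[ 0.59449809  0.26481509]
 [ 0.6690209  -0.00887051]
 [ 0.51826923 -0.05132461]
 [ 0.44526547  0.226027  ]] -74.76801534721092 -75.25325049936028 15.728074847718938 [0.55676342 0.10766174]
bar ends [[0.59844846 0.02979047]
 [0.5557952  0.02430904]] 7.323027351026672
disc [[0.58036551 0.02683473]]
lid px [146 151 165] bg [ 77  96 129] plate [146 151 163]
[ 302  201   40   41 1266] [321.32306477 221.04186414]
plate (array([ 0.4796352 , -0.22983207]), np.float64(0.054786696312846266))
bar [ 0.47971534 -0.22861455] -50.17921553601427 -51.39990784588975
jar [[ 0.54672502 -0.11784442]]
mug [[ 0.74418971 -0.00196106]]
pan [[ 0.63864446 -0.21520045]]
[[-0.922  0.386 -0.001]
 [ 0.386  0.922 -0.002]
 [-0.    -0.002 -1.   ]]
```

The lid is at (0.4797,-0.2295) with its bar at about -50.7°. The bowl is at (0.5395,0.1805) with its slots at 15°, and the switch is at (0.5805,0.0265) with its bar at about 7°. Spin first, then travel.

```bash
cat >> h.py <<'E'
def go(x,y,z,yaw=None):
    "remaining shift in tool units; yaw = wanted tool-y heading (deg)"
    s,r=tool();m=r.as_matrix();d=np.array([x,y,z])-s['eef_pos']
    print("units",(m.T@d/.025).round(3),"yaw_y",ang(m[:,1]).round(2),"spin",None if yaw is None else (-((yaw-ang(m[:,1])+180)%360-180)/5).round(3),
     "pos",s['eef_pos'].round(4),"F",s['contact_force'].round(1),"T",s['ft_torque'].round(2),"grip",round(s['finger_force'],1),"w",round(s['width'],3),"t",s['time_s'],"q7",s['qpos'][6].round(2),"tilt",m[2].round(3))
E
python3 -m handwheel '[[[0,0,0,-1,1],[0,0,0,-1,1],[0,0,0,-1,1],[0,0,0,-1,1],[0,0,0,-1,1],[0,0,0,-1,1],[0,0,0,0,1],[0,0,0,0,1]]]'
python3 -c "from h import *;go(.5805,.0265,.2,97)"
```

```text
time_s: 0.9
eef_pos: [0.2511, 0.5992, 0.2494]
orientation: [-0.0, -0.062, 0.998, -0.0]
contact_force: [-0.3, -0.3, 0.2]
width: 1.002
finger_force: 0.0
units [-10.22  -24.368   1.992] yaw_y 97.16 spin 0.031 pos [0.2511 0.5992 0.2494] F [-0.3 -0.3  0.2] T [0.   0.   0.05] grip 0.0 w 1.002 t 0.9 q7 0.45 tilt [ 0.001 -0.001 -1.   ]
```

```bash
python3 -m handwheel '[[[-0.4,-0.95,0,0,1],[-0.4,-0.95,0,0,1],[-0.4,-0.95,0,0,1],[-0.4,-0.95,0,0,1],[-0.4,-0.95,0,0,1],[-0.4,-0.95,0,0,1],[-0.4,-0.95,0,0,1],[-0.4,-0.95,0,0,1],[-0.4,-0.95,0,0,1],[-0.4,-0.95,0,0,1],[-0.4,-0.95,0,0,1],[-0.4,-0.95,0,0,1]]]' >/dev/null
python3 -m handwheel '[[[-0.4,-0.95,0,0,0.2],[-0.4,-0.95,0,0,0.2],[-0.4,-0.95,0,0,0.2],[-0.4,-0.95,0,0,0.2],[-0.4,-0.95,0,0,0.2],[-0.4,-0.95,0,0,0.2],[-0.4,-0.95,0,0,0.2],[-0.4,-0.95,0,0,0.2],[-0.4,-0.95,0,0,0.2],[-0.4,-0.95,0,0,0.2],[-0.4,-0.95,0,0,0.2],[-0.4,-0.95,0,0,0.2]]]' >/dev/null
python3 -m handwheel '[[[0,0,0,0,0],[0,0,0,0,0],[0,0,0,0,0],[0,0,0,0,0]]]'
python3 -c "from h import *;go(.5805,.0265,.124,97)"
```

```text
time_s: 3.7
eef_pos: [0.5608, 0.0662, 0.2498]
orientation: [-0.0, -0.065, 0.998, 0.0]
contact_force: [0.1, 0.1, -1.3]
width: 0.5
finger_force: 0.0
units [-0.58  -1.68   5.031] yaw_y 97.4 spin 0.08 pos [0.5608 0.0662 0.2498] F [ 0.1  0.1 -1.3] T [ 0.    0.02 -0.  ] grip 0.0 w 0.5 t 3.7 q7 1.58 tilt [ 0.     0.001 -1.   ]
```

```bash
python3 -m handwheel '[[[-0.29,-0.84,0,0,0],[-0.29,-0.84,0,0,0],[0,0,0,0,0],[0,0,1,0,0],[0,0,1,0,0],[0,0,1,0,0],[0,0,0.5,0,0],[0,0,0.5,0,0],[0,0,0.5,0,0],[0,0,0.5,0,0],[0,0,0,0,0],[0,0,0,0,0]]]'
python3 -c "from h import *
go(.5805,.0265,.122,97)
cv2.imwrite('pics/a.png',cams.get_image('top')[145:245,170:290,::-1].repeat(6,0).repeat(6,1));"
```

```text
time_s: 4.9
eef_pos: [0.5812, 0.0246, 0.125]
orientation: [-0.0, -0.063, 0.998, -0.0]
contact_force: [0.1, 1.0, 0.4]
width: 0.499
finger_force: 0.0
units [0.018 0.081 0.119] yaw_y 97.26 spin 0.052 pos [0.5812 0.0246 0.125 ] F [0.1 1.  0.4] T [ 0.03 -0.02 -0.  ] grip 0.0 w 0.499 t 4.9 q7 1.73 tilt [ 0. -0. -1.]
```

View pics/a.png

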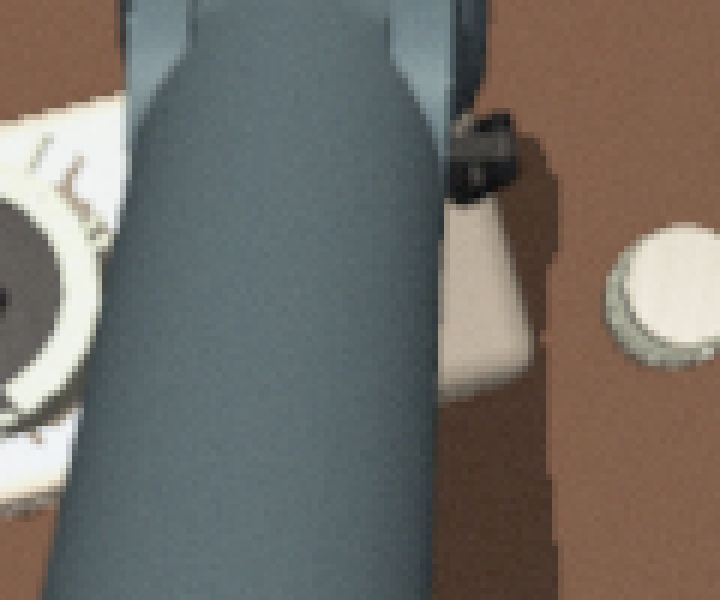

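The arm hides the switch in the top view, so I'll rely on force and opening. Closing on the bar.

```bash
python3 -m handwheel '[[[0,0.08,0.08,0,0],[0,0,0,0,-1],[0,0,0,0,-1],[0,0,0,0,-1],[0,0,0,0,-1],[0,0,0,0,-1],[0,0,0,0,-1],[0,0,0,0,-1]]]' 40
python3 -c "from h import *;go(.5805,.0265,.122,97)"
```

```text
time_s: 5.75
eef_pos: [0.5813, 0.0259, 0.1235]
orientation: [0.001, -0.063, 0.998, -0.0]
contact_force: [0.1, -2.6, 4.1]
width: 0.156
finger_force: 42.0
units [0.029 0.028 0.062] yaw_y 97.24 spin 0.047 pos [0.5813 0.0259 0.1235] F [ 0.1 -2.6  4.1] T [-0.5   0.1   0.05] grip 42.0 w 0.156 t 5.75 q7 1.72 tilt [-0.001 -0.001 -1.   ]
```

```bash
python3 -m handwheel '[[[0,0,0,1,-1],[0,0,0,1,-1],[0,0,0,1,-1],[0,0,0,1,-1],[0,0,0,1,-1],[0,0,0,1,-1],[0,0,0,1,-1],[0,0,0,1,-1],[0,0,0,1,-1],[0,0,0,1,-1],[0,0,0,0,-1],[0,0,0,0,-1]]]' |grep force
python3 -c "from h import *;go(.5805,.0265,.122,97)"
python3 -m handwheel '[[[0,0,0,1,-1],[0,0,0,1,-1],[0,0,0,1,-1],[0,0,0,1,-1],[0,0,0,0,-1],[0,0,0,0,-1]]]' |grep force
python3 -c "from h import *;go(.5805,.0265,.122,19)"
```

```text
contact_force: [-0.5, -2.5, 5.4]
finger_force: 42.2
units [ 0.045 -0.     0.06 ] yaw_y 47.23 spin -9.954 pos [0.5813 0.0257 0.1235] F [-0.5 -2.5  5.4] T [-0.61  0.07 -0.09] grip 42.2 w 0.155 t 6.95 q7 0.94 tilt [-0.001  0.    -1.   ]
contact_force: [-0.7, -3.4, 5.3]
finger_force: 42.3
units [ 0.042 -0.016  0.062] yaw_y 27.23 spin 1.647 pos [0.5813 0.0257 0.1236] F [-0.7 -3.4  5.3] T [-0.63  0.17 -0.04] grip 42.3 w 0.156 t 7.55 q7 0.63 tilt [-0.001  0.001 -1.   ]
```

```bash
python3 -m handwheel '[[[0,0,0,0.5,-1],[0,0,0,0.5,-1],[0,0,0,0,-1],[0,0,0,0,-1]]]' |grep force
python3 -c "from h import *;go(.5805,.0265,.122,19)"
```

```text
contact_force: [-0.6, -2.8, 5.8]
finger_force: 42.3
units [ 0.041 -0.018  0.061] yaw_y 22.24 spin 0.647 pos [0.5813 0.0257 0.1235] F [-0.6 -2.8  5.8] T [-0.61  0.03 -0.05] grip 42.3 w 0.157 t 7.95 q7 0.55 tilt [-0.001  0.001 -1.   ]
```

```bash
for i in 1 ; do python3 -m handwheel '[[[0,0,0,0.4,-1],[0,0,0,0,-1],[0,0,0,0,-1]]]' >/dev/null
python3 -c "from h import *;go(.5805,.0265,.122,19)"; python3 -m handwheel '[[[0,0,0,0.4,-1],[0,0,0,0,-1],[0,0,0,0,-1]]]' >/dev/null
python3 -c "from h import *;go(.5805,.0265,.122,19)"; done
```

```text
units [ 0.041 -0.019  0.061] yaw_y 20.23 spin 0.246 pos [0.5813 0.0257 0.1235] F [-0.4 -3.   5.2] T [-0.64  0.07 -0.04] grip 42.3 w 0.155 t 8.25 q7 0.52 tilt [-0.001  0.001 -1.   ]
units [ 0.04  -0.02   0.061] yaw_y 18.39 spin -0.121 pos [0.5813 0.0257 0.1235] F [-0.3 -3.9  6. ] T [-0.79  0.08  0.5 ] grip 42.5 w 0.152 t 8.55 q7 0.49 tilt [-0.002  0.    -1.   ]
```

The torque jumped to 0.5 N m at bar yaw of about -71°, which is the on stop. Release, lift and head for the lid.

```bash
python3 -m handwheel '[[[0,0,0,0,0],[0,0,0,0,0],[0,0,0,0,0],[0,0,0,0,0],[0,0,-0.5,0,0],[0,0,-1,0,0],[0,0,-1,0,0],[0,0,-1,0,0],[0,0,-0.8,0,0],[0,0,0,0,0]]]' |grep force
python3 -m handwheel '[[[0,0,0,-1,0],[0,0,0,-1,0],[0,0,0,-1,0],[0,0,0,-1,0],[0,0,0,-0.2,0],[0,0,0,0,0]]]' |grep force
python3 -c "from h import *;go(.4797,-.2295,.23,39.3)"
```

```text
contact_force: [0.5, 0.3, 0.1]
finger_force: 0.0
contact_force: [-0.0, -0.1, 0.6]
finger_force: 0.0
units [-5.393e+00 -9.595e+00  5.000e-03] yaw_y 39.19 spin -0.023 pos [0.5804 0.0266 0.23  ] F [-0.  -0.1  0.6] T [0.04 0.01 0.03] grip 0.0 w 0.499 t 10.15 q7 0.75 tilt [ 0.001 -0.001 -1.   ]
```

```bash
python3 -m handwheel '[[[-0.54,-0.96,0,0,0],[-0.54,-0.96,0,0,0],[-0.54,-0.96,0,0,0],[-0.54,-0.96,0,0,0],[-0.54,-0.96,0,0,0],[-0.54,-0.96,0,0,0],[-0.54,-0.96,0,0,0],[-0.54,-0.96,0,0,0],[-0.54,-0.96,0,0,0],[-0.54,-0.96,0,0,0],[0,0,0,0,0],[0,0,0,0,0]]]' |grep force
python3 - <<'E'
from h import *
go(.4797,-.2295,.052,39.3)
a=cams.get_image('top')[150:250,130:350,::-1];b=cams.get_image('scene')[140:260,130:310,::-1]
cv2.imwrite('pics/b.png',np.vstack([cv2.resize(a,(660,300),interpolation=2),cv2.resize(b,(450,300),interpolation=2)[:, :].copy() if 0 else cv2.copyMakeBorder(cv2.resize(b,(450,300),interpolation=2),0,0,0,210,0)]))
E
```

```text
contact_force: [0.1, 0.2, 0.4]
finger_force: 0.0
units [3.000e-02 4.000e-03 7.136e+00] yaw_y 39.09 spin -0.042 pos [ 0.4801 -0.2302  0.2304] F [0.1 0.2 0.4] T [ 0.04 -0.04  0.02] grip 0.0 w 0.503 t 11.35 q7 1.22 tilt [ 0.  0. -1.]
```

View pics/b.png

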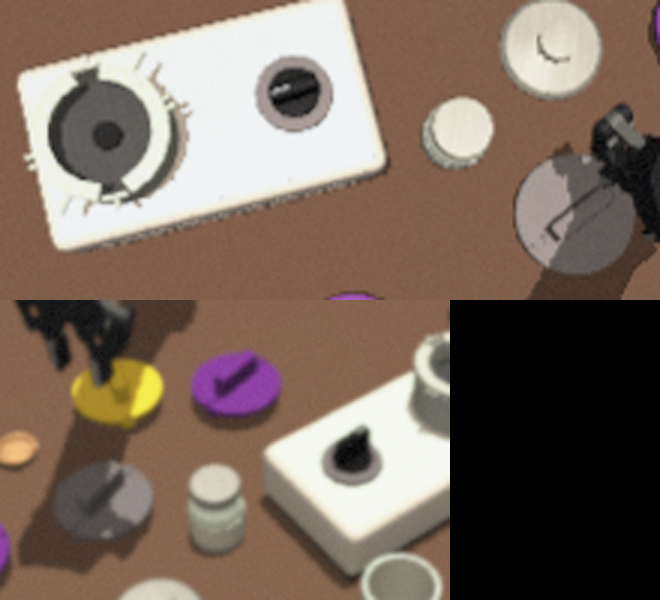

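The switch bar at crop (295,92) now lies along the deck axis, so it's on. The lid and bar are undisturbed below the gripper. Descending to grasp.

```bash
python3 -m handwheel '[[[0,0,1,0,0],[0,0,1,0,0],[0,0,1,0,0],[0,0,1,0,0],[0,0,1,0,0],[0,0,0.7,0,0],[0,0,0.5,0,0],[0,0,0.5,0,0],[0,0,0.4,0,0],[0,0,0,0,0],[0,0,0,0,0]]]' |grep force
python3 -c "from h import *;go(.4797,-.2295,.052,39.3)"
```

```text
contact_force: [0.3, -0.6, 0.1]
finger_force: 0.0
units [ 0.041 -0.022  0.049] yaw_y 39.26 spin -0.007 pos [ 0.4808 -0.23    0.0532] F [ 0.3 -0.6  0.1] T [-0.02 -0.03 -0.03] grip 0.0 w 0.504 t 12.55 q7 1.43 tilt [-0.  0. -1.]
```

```bash
python3 -m handwheel '[[[0.04,0,0.02,0,-1],[0,0,0,0,-1],[0,0,0,0,-1],[0,0,0,0,-1],[0,0,0,0,-1],[0,0,0,0,-1],[0,0,0,0,-1],[0,0,0,0,-1]]]' 60 |grep force
python3 -c "from h import *;go(.4797,-.2295,.052,39.3)"
python3 -m handwheel '[[[0,0,-0.5,0,-1],[0,0,-1,0,-1],[0,0,-1,0,-1],[0,0,-1,0,-1],[0,0,-1,0,-1],[0,0,-1,0,-1],[0,0,-1,0,-1],[0,0,-1,0,-1],[0,0,0,0,-1],[0,0,0,0,-1]]]' |grep force
python3 -c "from h import *;go(.5395,.1805,.26,105)"
```

```text
contact_force: [-0.1, 0.3, 5.9]
finger_force: 59.5
units [ 0.016 -0.025  0.052] yaw_y 39.26 spin -0.009 pos [ 0.4804 -0.2294  0.0533] F [-0.1  0.3  5.9] T [0.07 0.21 0.02] grip 59.5 w 0.197 t 13.35 q7 1.43 tilt [-0.001  0.001 -1.   ]
contact_force: [-0.2, -0.0, -1.9]
finger_force: 58.8
units [11.151 12.222 -0.793] yaw_y 39.28 spin -13.144 pos [ 0.4795 -0.2287  0.2399] F [-0.2 -0.  -1.9] T [ 0.03  0.03 -0.04] grip 58.8 w 0.2 t 14.35 q7 1.21 tilt [ 0.     0.001 -1.   ]
```

```bash
python3 -m handwheel '[[[0.85,0.93,0,0,-1],[0.85,0.93,0,0,-1],[0.85,0.93,0,0,-1],[0.85,0.93,0,0,-1],[0.85,0.93,0,0,-1],[0.85,0.93,0,0,-1],[0.85,0.93,0,0,-1],[0.85,0.93,0,0,-1],[0.85,0.93,0,0,-1],[0.85,0.93,0,0,-1],[0.85,0.93,0,0,-1],[0.85,0.93,0,0,-1]]]' |grep force
python3 -m handwheel '[[[0.85,0.93,0,0,-1],[0,0,0,-1,-1],[0,0,0,-1,-1],[0,0,0,-1,-1],[0,0,0,-1,-1],[0,0,0,-1,-1],[0,0,0,-1,-1],[0,0,0,-1,-1],[0,0,0,-1,-1],[0,0,0,-1,-1],[0,0,0,-1,-1]]]' |grep force
python3 -m handwheel '[[[0,0,0,-1,-1],[0,0,0,-1,-1],[0,0,0,-1,-1],[0,0,0,-0.15,-1],[0,0,0,0,-1],[0,0,0,0,-1],[0,0,0,0,-1],[0,0,0,0,-1]]]' |grep force
python3 - <<'E'
from h import *
go(.5395,.1805,.20,105)
cv2.imwrite('pics/c.png',np.hstack([cv2.resize(cams.get_image(n)[a:a+100,b:b+100,::-1],(400,400),interpolation=2) for n,a,b in(('top',145,120),('scene',100,260))]))
E
```

```text
contact_force: [0.8, -0.2, -2.1]
finger_force: 58.6
contact_force: [0.2, -0.6, -2.2]
finger_force: 58.9
contact_force: [0.3, -0.0, -0.5]
finger_force: 58.8
units [-0.068  0.163  1.594] yaw_y 104.99 spin -0.002 pos [0.5389 0.1761 0.2399] F [ 0.3 -0.  -0.5] T [0.05 0.05 0.04] grip 58.8 w 0.202 t 17.45 q7 1.53 tilt [ 0. -0. -1.]
```

View pics/c.png

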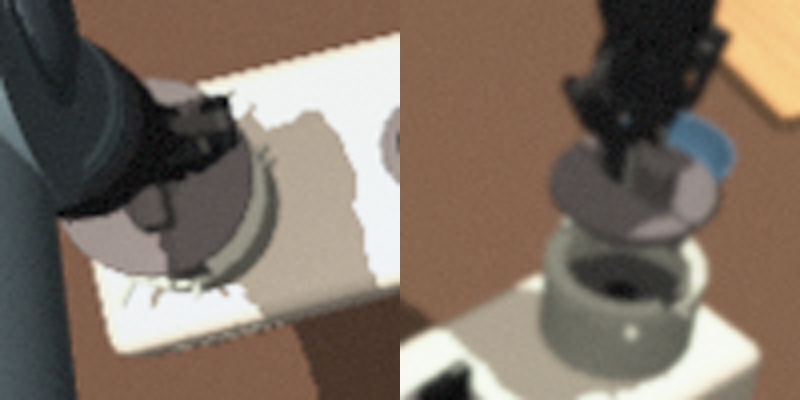

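The lid hangs level over the bowl with its bar in line with the slots (top crop: visible slot at (190,272)). Align, then lower to the rim.

```bash
python3 -m handwheel '[[[-0.07,0.16,0,0,-1],[0,0,0.4,0,-1],[0,0,0.4,0,-1],[0,0,0.4,0,-1],[0,0,0.2,0,-1],[0,0,0,0,-1],[0,0,0,0,-1],[0,0,0,0,-1]]]' |grep force
python3 -c "from h import *;go(.5395,.1805,.1763,105)"
```

```text
contact_force: [0.4, 0.9, -2.2]
finger_force: 58.8
units [0.023 0.005 1.165] yaw_y 105.01 spin 0.002 pos [0.5401 0.1805 0.2054] F [ 0.4  0.9 -2.2] T [0.   0.02 0.01] grip 58.8 w 0.198 t 18.35 q7 1.54 tilt [-0.001  0.    -1.   ]
```

```bash
python3 -m handwheel '[[[0.02,0,0.2,0,-1],[0,0,0.2,0,-1],[0,0,0.15,0,-1],[0,0,0.1,0,-1],[0,0,0,0,-1],[0,0,0,0,-1]]]' |grep force
python3 -c "from h import *;go(.5395,.1805,.1763,105)"
```

```text
contact_force: [-0.1, 0.6, -1.5]
finger_force: 58.8
units [-0.015  0.004  0.493] yaw_y 105.02 spin 0.004 pos [0.5392 0.1803 0.1886] F [-0.1  0.6 -1.5] T [ 0.02 -0.04  0.01] grip 58.8 w 0.197 t 18.95 q7 1.55 tilt [ 0. -0. -1.]
```

```bash
python3 -m handwheel '[[[0,0,0.15,0,-1],[0,0,0.15,0,-1],[0,0,0.1,0,-1],[0,0,0,0,-1],[0,0,0,0,-1]]]' |grep force
python3 -c "from h import *;go(.5395,.1805,.1763,105)"
python3 -m handwheel '[[[0,0,0.06,0,-1],[0,0,0.06,0,-1],[0,0,0.06,0,-1],[0,0,0,0,-1],[0,0,0,0,-1]]]' |grep force
python3 -c "from h import *;go(.5395,.1805,.1763,105)"
```

```text
contact_force: [0.0, -0.2, -1.3]
finger_force: 58.8
units [-0.019  0.003  0.091] yaw_y 105.02 spin 0.004 pos [0.5391 0.1803 0.1786] F [ 0.  -0.2 -1.3] T [-0.05 -0.01  0.01] grip 58.8 w 0.199 t 19.45 q7 1.55 tilt [ 0. -0. -1.]
contact_force: [-3.7, -1.8, 8.0]
finger_force: 60.2
units [-0.002  0.004  0.   ] yaw_y 105.01 spin 0.002 pos [0.5395 0.1804 0.1763] F [-3.7 -1.8  8. ] T [-0.26  0.75  0.02] grip 60.2 w 0.201 t 19.95 q7 1.55 tilt [-0.     0.001 -1.   ]
```

Seated flush, at the predicted height with a light 8 N contact. Twist clockwise 40°.

```bash
python3 -m handwheel '[[[0,0,0,0.5,-1],[0,0,0,0.5,-1],[0,0,0,0.5,-1],[0,0,0,0.5,-1],[0,0,0,0.5,-1],[0,0,0,0.5,-1],[0,0,0,0.5,-1],[0,0,0,0.5,-1],[0,0,0,0,-1],[0,0,0,0,-1]]]' 80|grep force
python3 -c "from h import *;go(.5395,.1805,.1763,65)"
python3 -m handwheel '[[[0,0,0,0.5,-1],[0,0,0,0.5,-1],[0,0,0,0.5,-1],[0,0,0,0.5,-1],[0,0,0,0.5,-1],[0,0,0,0.5,-1],[0,0,0,0.5,-1],[0,0,0,0.5,-1],[0,0,0,0,-1],[0,0,0,0,-1],[0,0,0,0,-1],[0,0,0,0,-1]]]'|grep force
python3 - <<'E'
from h import *
go(.5395,.1805,.1763,65)
cv2.imwrite('pics/d.png',np.hstack([cv2.resize(cams.get_image(n)[a:a+100,b:b+100,::-1],(400,400),interpolation=2) for n,a,b in(('top',145,120),('scene',110,260))]))
E
```

```text
contact_force: [-2.1, -0.7, 7.2]
finger_force: 78.8
units [ 0.042 -0.003  0.003] yaw_y 85.03 spin 4.005 pos [0.5406 0.1805 0.1764] F [-2.1 -0.7  7.2] T [-0.25  0.39  0.05] grip 78.8 w 0.196 t 20.95 q7 1.23 tilt [-0.003  0.001 -1.   ]
contact_force: [-2.0, -0.7, 6.7]
finger_force: 78.8
units [ 0.039 -0.011  0.002] yaw_y 65.06 spin 0.011 pos [0.5405 0.1803 0.1764] F [-2.  -0.7  6.7] T [-0.28  0.39  0.15] grip 78.8 w 0.196 t 22.15 q7 0.9 tilt [-0.002  0.002 -1.   ]
```

View pics/d.png

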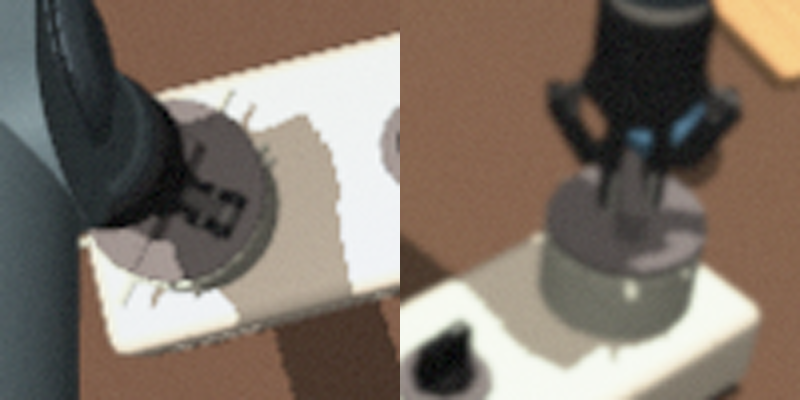

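The lid sits flush. Its bar points along the line between the long marks at about (228,97) and (130,290) in the crop. The spring torque of about 0.15 N m fits the pulse position, and the lid is held at 79 N.

```bash
python3 -c "from rig import order;print(order.hand_in())"
```

```text
the job is handed in; nothing more can be done
None
```

I handed the job in at about 22 s of the 64 s: switch turned to its on stop, and the grey lid flush in the bowl, twisted 40° clockwise to the long mark and still gripped at about 79 N. No verdict came back.

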